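# Draw the left-behind spacer out of the rotor pocket with sprung tongs

### The job

One orange tube spacer is left deep in a slanting pocket of the centrifuge rotor and must come out before the next run. Take the sprung tongs from their white stand by the blue finger plates, squeeze them in far enough to go down the pocket, grip the spacer's stud with them and draw it out, then set it down upright, without dropping it, in the white tray beside the three spacers already there, which must stay standing. Touch the spacer only with the tongs, and at the end put the tongs back upright in their stand and let go.

Things in the scene. Friction and masses are not known exactly. Their poses are not given: they have to be found in the camera images.
- rotor: Dark grey fixed-angle centrifuge rotor, fixed on the bench, 191 mm wide, 114 mm high (rim of its dished top, 61 to 67 mm from the axis); dark hub in the middle, 25 mm wide, 108 mm high. Four equal pockets, one holds a spacer. Origin: centre of the underside; z up; x points in plan from the hub to the pocket with the spacer, on the side away from the robot.
- pocket_mouth (a point): Centre of the mouth of the pocket with the spacer, 36 mm from the rotor's axis, 102 mm above the bench (axes as the rotor's). Round bore, 37 mm wide, 80 mm deep along its axis, flat bottom. Going down, the axis leans outwards by 0.45 rad from vertical: the way in is (0.435, 0, -0.900) in the rotor's axes.
- spacer: The spacer left in the pocket: orange, round foot 32 mm across and 12 mm high, with a round grip stud 10 mm across on top; 36 mm high over all, 25 to 50 g. Origin: centre of its underside; z along the stud, which is the pocket's axis while it sits flat on the bottom (stud's top 44 mm below the mouth), 2.5 mm off the pocket's axis (outwards). A sprung ball catch in the wall holds its foot: it takes about 4 N to draw it up the first 11 mm.
- spacer_center (a point): Point on that spacer's axis half-way up, 18 mm above its underside (6 mm above the shoulder of its foot); axes as the spacer's.
- tray: White plastic accessory tray, fixed on the bench: inside 124 mm (x) by 170 mm (y), inner floor (black mat) 3 mm above the bench, walls 24 mm high and 3 mm thick. Three spacers already stand in its far (+x) half. Origin: centre of the underside; z up.
- spare_1_center (a point): Point half-way up on the axis of a second, equal orange spacer that already stands in the tray, 18 mm above its underside; z along its stud.
- spare_2_center (a point): The same point of the third spacer in the tray.
- spare_3_center (a point): The same point of the fourth spacer in the tray.
- tongs: Sprung steel tongs, 165 mm high, 70 g, tips down in their stand. Origin: midway between the jaws at their lower ends; z up to the pivot; the arms close along y. Squeeze the two flat blue finger plates, 20 mm wide (x), 30 mm high, centred 118 mm above the origin. Jaws: 14 mm high with V notches that centre a round stud; the arms above them are strips 10 mm wide.
- tongs_grip (a point): Middle between the blue finger plates, 118 mm above the lower ends of the jaws; 47 mm of tongs stand above it. Axes as the tongs'.
- tongs_tip (a point): Middle between the two jaws, 7 mm above their lower ends. Axes as the tongs'.
- tongs_left (a joint): Squeeze of each arm (rad), both alike: 0 sprung open, plates 40.5 mm over their outer faces, jaws 45 mm over theirs (too wide for the pocket). 0.06: plates 36 mm, jaws 27 mm, which pass down the pocket and round the stud. 0.085: plates 34 mm, jaws bear on the stud. Plates resist with 3 N at 0 and 8 N at 0.085; a quarter of any more squeeze reaches the jaws (20 N holds well).
- stand: White stand for the tongs on a dark steel foot, fixed on the bench: block 44 mm (x) by 76 mm (y), top 64 mm above the bench; upright slot 20 mm (x) by 52 mm (y), floor 6 mm above the bench, edges bevelled by 3 mm; the tongs stand in it with their y along the slot's. Origin: centre of the underside; z up.
There are look-alikes about, which are no part of the job. Leave any pink or red look-alike of the part that bears spare_1_center alone.

How it is judged:
On the way, in this order (a step that is already met when the one before it is completed fails the run):
1. the tongs are lifted out of their stand in the gripper (z of tongs_tip in the frame of stand above 0.075 m and contact force between the fingers and tongs above 1 N), for 0.1 s.
2. the spacer is drawn clear of the rotor in the jaws of the tongs (z of spacer_center in the frame of rotor above 0.13 m and contact force between tongs and spacer above 0.3 N), for 0.2 s.
3. the spacer is lowered upright onto the floor of the tray while still in the jaws (x of spacer_center in the frame of tray between -0.054 and 0.054 m and y of spacer_center in the frame of tray between -0.077 and 0.077 m and z of spacer_center in the frame of tray below 0.026 m and angle between spacer_center's own z axis and vertical below 0.15 rad and contact force between tongs and spacer above 0.3 N), for 0.1 s.
4. the tongs have let go of the spacer, which stands in the tray (x of spacer_center in the frame of tray between -0.054 and 0.054 m and y of spacer_center in the frame of tray between -0.077 and 0.077 m and z of spacer_center in the frame of tray below 0.026 m and angle between spacer_center's own z axis and vertical below 0.15 rad and distance between tongs_tip and spacer_center above 0.06 m), for 0.1 s.
At the end, for the whole second after the job is handed in: All four spacers stand on the tray floor (tilt under 0.15 rad, centre inside the walls and under 26 mm above the tray's underside), at rest; the tongs stand in their stand's slot (jaw middle under 22 mm above the bench, within 15 mm of the stand's centre, tilt under 0.2 rad), at rest (x of spacer_center in the frame of tray between -0.054 and 0.054 m and y of spacer_center in the frame of tray between -0.077 and 0.077 m and z of each of spacer_center, spare_1_center, spare_2_center, spare_3_center in the frame of tray below 0.026 m and angle between each of spacer_center, spare_1_center, spare_2_center, spare_3_center's own z axis and vertical below 0.15 rad and x of spare_1_center in the frame of tray between -0.054 and 0.054 m and y of spare_1_center in the frame of tray between -0.077 and 0.077 m and x of spare_2_center in the frame of tray between -0.054 and 0.054 m and y of spare_2_center in the frame of tray between -0.077 and 0.077 m and x of spare_3_center in the frame of tray between -0.054 and 0.054 m and y of spare_3_center in the frame of tray between -0.077 and 0.077 m and linear speed of each of spacer, tongs below 0.02 m/s and z of tongs_tip in the frame of stand below 0.022 m and horizontal distance between tongs_tip and stand below 0.015 m and angle between tongs_tip's own z axis and vertical below 0.2 rad); the robot touches nothing.
It fails at once if the gripper's fingers touch the spacer (contact force between the fingers and spacer above 0.5 N).
It fails at once if a spacer already in the tray is knocked over (angle between any of spare_1_center, spare_2_center, spare_3_center's own z axis and vertical above 0.6 rad).
It also fails if it takes over 64 s, if anything falls off the work surface, if the arm or the gripper's body presses on something with over 40 N, if the wrist force passes 120 N, or if a joint passes its speed limit or range.

### The arm

A 6-joint arm with a two-finger parallel gripper is mounted at the origin on a cart in front of the work surface, level with it; the furniture and walls round the work are solid. World frame = base frame: x ahead of the robot, y to its left, z up, the work surface at z = 0. Lengths are in m, angles in rad, forces in N, time in s.
With the tool pointing down it reaches from about 0.425 to 0.95 m from the base axis. Payload 3.5 kg.
Tool frame: the origin (TCP) lies midway between the tips of the shut fingers; the grasp point (between the pads) lies 19 mm behind it; z points along the fingers, y is the line along which they close (so a half turn about z gives the same grasp; the last joint's range is limited). The gripper opens to 85 mm and grips with 20 to 120 N. Pads are 22 mm wide; open, the fingers measure 114 mm over their backs; the gripper's body (76 mm by 85 mm) begins 54 mm behind the grasp point. The pads swing forward as they close: fully open they stand 13 mm farther back than shut.
Start: joints at [1.075, 0.286, 1.577, -0, 1.279, -0.15], TCP at [0.229, 0.635, 0.231] pointing down, gripper open.
Joint ranges: [-2.77, 2.77], [-0.9, 2.22], [0.21, 2.48], [-1.53, 4.67], [0.24, 2.81], [-2.84, 2.84]. Speed limits (rad/s): [2.79, 2.79, 3.14, 3.14, 3.14, 3.14].

### API

Orientations are given as a unit quaternion [x, y, z, w].
In Python, from plant import get_state, read_camera, ctrl gives the robot as it stands.
- The arm moves only by the shell command python3 -m crank 'ROWS' [FORCE]. ROWS is JSON, a list of rows, each a list of 3 entries, a list of its own where there are three numbers: the shift along the tool's x, y, z in mm, then the turn about the tool's z in degrees, then the closure in counts, from 0 (fully open) to 255 (shut). In form: [[[tx, ty, tz], yaw, claw], ...]. A call has 1 to 10 rows; each row is the pose to reach, as a shift and turn from the pose commanded when the call began, along the tool's axes at that moment; what a row does not reach only later rows make up. A row lasts 1/10 s, in which the tool goes at most 50 mm and 8.59 degrees, less where a joint would pass 70% of its speed; a pose out of reach is approached as far as the arm can. A call with a gripper value outside its range is refused whole. The fingers move at their own pace and stop on an object; FORCE is the grip in N (left out, the last holds). Time passes only in rows, so rows that repeat a pose let the fingers close. It gives the time, the measured TCP pose, the force, the opening and the grip force at its end, in the units of the state.
- get_state(): the state, without advancing time (a new reading comes with each control period).
- read_camera(name): name is "scene" or "top" or "wrist"; returns a dict with "frame" (400x640x3 uint8, blue, green, red), "range_z" (400x640 float32, m along the optical axis (not along the pixel's ray), 0 where there is no reading), "vfov" (degrees; the focal length in pixels is half the picture's height over the tangent of half this angle, whatever the lens; pixels are square), "cx", "cy" (the principal point, pixels), "k1" (the pictures are not rectified: a ray, as slopes to the right and down, at radius r is drawn at 1 + k1 r^2 times it, then the intrinsics apply), "origin" and "orientation" of the camera in the world. Camera axes: x right, y down, z forward; pixel columns grow to the right and rows downward; lengths in m; the calibration is good to about 2 mm. A picture is of the moment at which its call begins.
- ctrl.sign_off(): hands the job in; it is judged then, once.
The state is a dict: "time": time; "qpos": joint angles; "dq": joint speeds; "joint_efforts": joint torques, N m; "eef_pos": TCP position; "tcp_rot": TCP orientation; "contact_force": force on the tool from outside, world axes, zero at the start; "wrist_torque": the same for the moment, N m; "opening": opening from 0.0 (shut) to 1.0 (fully open); "finger_force": force on a finger pad.
Only numpy, scipy, OpenCV 4.12 (cv2) and the standard library are available. Lean on these libraries where they do the work, as an engineer would, in place of code of your own. Each camera call takes 0.05 s, during which the arm holds its last target. There are 200 camera calls.

## Working session

There is one attempt and no reset: what is moved stays moved. The work goes in short steps, Python scripts to look and compute and a shell command to move; the robot and the scene stay as the last step left them, time stands still between calls to the robot, and variables do not carry over. Pictures are saved under pics/ and viewed, at most 13 in all, crops included, and the job is handed in when it is done.

```bash
ls; mkdir -p pics; cat > h.py <<'E'
import numpy as np,cv2,pickle
from scipy.spatial.transform import Rotation as R
from plant import get_state,read_camera,ctrl
def grab(n,fn=None):
    c=read_camera(n)
    pickle.dump(c,open(f'{n}.pkl','wb'))
    if fn: cv2.imwrite(f'pics/{fn}.png',c['frame'])
    return c
def load(n): return pickle.load(open(f'{n}.pkl','rb'))
def slopes(c,uv):
    f=200/np.tan(np.radians(c['vfov'])/2)
    K=np.array([[f,0,c['cx']],[0,f,c['cy']],[0,0,1]])
    uv=np.asarray(uv,float).reshape(-1,1,2)
    return cv2.undistortPoints(uv,K,np.array([c['k1'],0,0,0,0.]),None,None).reshape(-1,2)
def rays(c,uv):
    s=slopes(c,uv); return R.from_quat(c['orientation']).apply(np.c_[s,np.ones(len(s))])
def onplane(c,uv,z):
    d=rays(c,uv); o=np.array(c['origin']); return o+d*((z-o[2])/d[:,2])[:,None]
def depthpt(c,uv):
    uv=np.asarray(uv).reshape(-1,2).astype(int); d=rays(c,uv); return np.array(c['origin'])+d*c['range_z'][uv[:,1],uv[:,0]][:,None]
def cloud(c):
    v,u=np.mgrid[0:400,0:640]; p=depthpt(c,np.c_[u.ravel(),v.ravel()]); p[c['range_z'].ravel()==0]=np.nan
    return p.reshape(400,640,3)
E
python3 - <<'E'
from h import *
for n in ['scene','top','wrist']:
    c=grab(n,n+'0'); print(n,c['origin'],c['orientation'],c['vfov'],c['k1'],c['cx'],c['cy'])
print(get_state())
E
```

```text
pics
scene [0.14497832 0.44139556 0.76446233] [-0.3427891   0.87107131 -0.3244427   0.13589458] 53.72930821901657 -0.07105511055219978 322.96241925911863 194.7953731875881
top [0.38899273 0.01778165 0.93419345] [-0.70126009  0.70520957 -0.07399232  0.07374882] 55.10165007813412 -0.004003528043909704 318.8977354054253 202.47165034086103
wrist [0.15964415 0.6603623  0.37282241] [0.80938934 0.56904814 0.08230432 0.11957893] 59.37495642880577 -0.027659254901500546 318.2094052802862 203.52652342796367
{'time': 0.15, 'qpos': array([ 1.07501294e+00,  2.86999718e-01,  1.57787135e+00,  1.28393695e-05,
        1.27864459e+00, -1.49954659e-01]), 'dq': array([-2.89814066e-05,  7.18705664e-04, -5.23933306e-03, -9.72267635e-04,
        2.15637271e-04, -1.30799777e-03]), 'joint_efforts': array([ 8.85211157e-04, -4.06600070e+01, -2.93142253e+01, -1.34817947e-04,
        3.96168645e-03, -6.87188759e-06]), 'eef_pos': array([0.2284925 , 0.63458269, 0.23022333]), 'tcp_rot': array([ 1.72055729e-01,  9.85086748e-01, -9.09871296e-04, -3.10902337e-04]), 'contact_force': array([0.46500751, 1.00343892, 0.3659043 ]), 'wrist_torque': array([ 0.06135027, -0.01389975, -0.0267007 ]), 'finger_force': 0.0, 'opening': 0.9996104667943085}
```

View pics/top0.png

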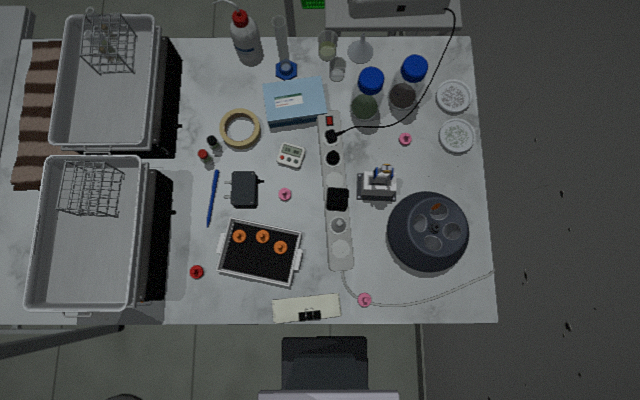

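View pics/scene0.png

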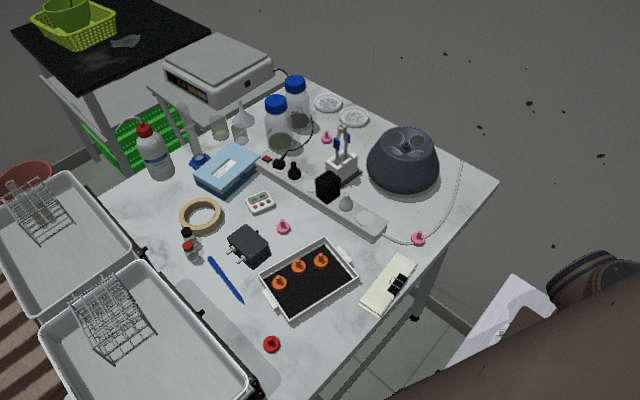

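Top view: rotor at (428,232), orange spacer visible in the pocket at (437,208). Tongs with blue plates stand at about (380,180). The tray is at (260,253), with orange spacers at (239,236), (262,237) and (281,247). Pink and red look-alikes at (285,195), (405,139), (364,300) and (196,272) aren't orange and are to be left alone. Next, measurements.

```bash
python3 - <<'E'
from h import *
for n in ['top','scene']:
    c=load(n); P=cloud(c); hsv=cv2.cvtColor(c['frame'],cv2.COLOR_BGR2HSV); H,S,V=cv2.split(hsv)
    print('==',n)
    org=((H>=4)&(H<=18)&(S>150)&(V>110)).astype(np.uint8)
    k,l,st,ce=cv2.connectedComponentsWithStats(org)
    for i in range(1,k):
        if st[i,4]>6: m=l==i; q=P[m]; print('org',st[i,4],ce[i].round(1),np.nanmedian(q,0).round(4),np.nanmax(q[:,2]).round(4))
    blue=((H>=100)&(H<=125)&(S>130)&(V>60)).astype(np.uint8)
    k,l,st,ce=cv2.connectedComponentsWithStats(blue)
    for i in range(1,k):
        if st[i,4]>6: m=l==i; q=P[m]; print('blue',st[i,4],ce[i].round(1),np.nanmedian(q,0).round(4),np.nanmax(q[:,2]).round(4))
    X,Y,Z=P[...,0],P[...,1],P[...,2]
    # rotor rim
    m=(Z>0.105)&(Z<0.12)&(X>0.2)&(X<0.5)&(Y<-0.1)&(Y>-0.4)
    ys,xs=np.nonzero(m); q=P[m]; print('rim n',len(q),q.min(0),q.max(0),np.percentile(q[:,2],[5,50,95]))
    if len(q)>20:
        A=np.c_[q[:,:2],np.ones(len(q))]; s=np.linalg.lstsq(A,(q[:,:2]**2).sum(1),rcond=None)[0]; x0=s[:2]/2; print('rim circle',x0,np.sqrt(s[2]+x0@x0))
    m=(Z>0.058)&(Z<0.07)&(X>0.35)&(X<0.55)&(Y<-0.06)&(Y>-0.22)&(V>120)
    print('stand',m.sum()); 
    if m.sum()>20:
        q=P[m]; r=cv2.minAreaRect(q[:,:2].astype(np.float32)); print(r,np.median(q[:,2]))
    m=(Z>0.018)&(Z<0.032)&(X>0.1)&(X<0.4)&(Y<0.28)&(Y>0)&(V>120)&(S<60)
    mm=m.astype(np.uint8); k,l,st,ce=cv2.connectedComponentsWithStats(mm); i=1+np.argmax(st[1:,4]); q=P[l==i]; print('tray',cv2.minAreaRect(q[:,:2].astype(np.float32)),np.median(q[:,2]))
c=load('top');f=c['frame']
a=cv2.resize(f[145:275,340:480],None,fx=4,fy=4,interpolation=cv2.INTER_CUBIC); cv2.imwrite('pics/cropt.png',a)
E
```

```text
== top
org 109 [238.7 235.4] [0.5032 0.2095 0.0152] 0.0421
org 109 [262.  235.6] [0.5026 0.1542 0.0154] 0.0422
org 119 [279.9 246.6] [0.4761 0.1106 0.0153] 0.0416
blue 444 [415.   65.7] [ 0.8657 -0.2003  0.1579] 0.1631
blue 187 [285.8  70.8] [0.9393 0.1023 0.0112] 0.0598
blue 457 [371.2  78. ] [ 0.8361 -0.1006  0.1576] 0.1613
blue 13 [376.4 171.3] [ 0.6255 -0.1066  0.1408] 0.1449
blue 173 [212.1 195.8] [0.6055 0.2813 0.0094] 0.0157
blue 8 [391.9 173.2] [ 0.6204 -0.1408  0.1397] 0.1421
rim n 813 [ 0.43965738 -0.30294006  0.10503329] [ 0.49996599 -0.16940292  0.11872577] [0.10611372 0.11177099 0.11537373]
rim circle [ 0.50039377 -0.2351696 ] 0.05285976981833223
stand 0
tray ((0.3927249014377594, 0.11875040084123611), (0.06742580235004425, 0.011391266249120235), 89.69081115722656) 0.02657386697228714
== scene
org 123 [320.3 260.1] [0.4742 0.1175 0.0144] 0.0404
org 122 [298.  265.6] [0.5    0.1602 0.0142] 0.0397
org 133 [278.7 282.1] [0.5012 0.216  0.0143] 0.0399
blue 312 [294.3  83.7] [ 0.8587 -0.1874  0.1535] 0.1581
blue 365 [275.4 103.8] [ 0.8275 -0.0897  0.1535] 0.1579
blue 15 [348.5 138.2] [ 0.6163 -0.1378  0.1239] 0.1386
blue 13 [336.5 139.7] [ 0.6246 -0.1024  0.1375] 0.14
blue 140 [198.3 161.6] [0.9397 0.1192 0.0095] 0.025
blue 219 [223.9 277.3] [0.6057 0.2859 0.0078] 0.0124
rim n 411 [ 0.43901936 -0.29797446  0.10501938] [ 0.49989269 -0.16591037  0.11507436] [0.10599176 0.1101925  0.11344012]
rim circle [ 0.50050972 -0.23106732] 0.05453625173412615
stand 0
tray ((0.3979339003562927, 0.1274280846118927), (0.07671415060758591, 0.014850366860628128), 79.18901824951172) 0.02483442155664739
```

View pics/cropt.png

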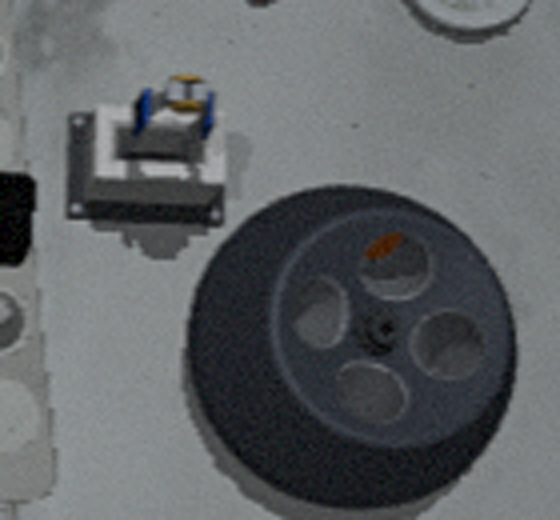

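```bash
python3 - <<'E'
from h import *
for n in ['top','scene']:
    c=load(n); P=cloud(c); hsv=cv2.cvtColor(c['frame'],cv2.COLOR_BGR2HSV); H,S,V=cv2.split(hsv)
    print('==',n)
    X,Y,Z=P[...,0],P[...,1],P[...,2]
    box=(X>0.4)&(X<0.65)&(Y<-0.12)&(Y>-0.36)
    def circ(q):
        A=np.c_[q[:,:2],np.ones(len(q))]; s=np.linalg.lstsq(A,(q[:,:2]**2).sum(1),rcond=None)[0]; x0=s[:2]/2; return x0.round(4),np.sqrt(s[2]+x0@x0).round(4)
    m=box&(Z>0.1085)&(Z<0.122); q=P[m]; c0,r=circ(q)
    for _ in range(8):
        rr=np.hypot(*(q[:,:2]-c0).T); q2=q[(rr>0.055)&(rr<0.071)]; c0,r=circ(q2)
    print('rim',len(q2),c0,r,np.percentile(q2[:,2],[5,50,95]))
    rr=np.hypot(X-c0[0],Y-c0[1])
    # pocket pixels: below dish surface
    dish=0.102+(rr-0.036)*0.483
    m=((rr<0.062)&(Z<dish-0.006)&(Z>0)).astype(np.uint8)
    m=cv2.morphologyEx(m,cv2.MORPH_OPEN,np.ones((2,2)))
    k,l,st,ce=cv2.connectedComponentsWithStats(m)
    for i in range(1,k):
        if st[i,4]>25:
            cn=cv2.findContours((l==i).astype(np.uint8),0,1)[0][0]; e=cv2.fitEllipse(cn); w=onplane(c,[e[0]],0.102)[0]; d=w[:2]-c0
            print('pocket',st[i],np.round(e[0],1),np.round(e[1],1),w.round(4),'r',np.hypot(*d).round(4),'ang',np.degrees(np.arctan2(d[1],d[0])).round(1))
    m=((H<18)&(S>120)&box).astype(np.uint8); print('orange px',[a.mean().round(1) for a in np.nonzero(m)[::-1]],m.sum())
    b2=(X>0.5)&(X<0.72)&(Y<-0.04)&(Y>-0.2)
    m=b2&(Z>0.058)&(Z<0.072); q=P[m]; print('stand',len(q),cv2.minAreaRect(q[:,:2].astype(np.float32)),np.median(q[:,2]))
    m=b2&(Z>0.085)&(Z<0.19); q=P[m]; print('tongs',len(q),cv2.minAreaRect(q[:,:2].astype(np.float32)))
    for a,b in [(.085,.11),(.11,.13),(.13,.15),(.15,.175)]:
        s=q[(q[:,2]>a)&(q[:,2]<b)]
        if len(s): print(a,len(s),s.mean(0).round(4),s.min(0).round(3),s.max(0).round(3))
    m=(Z>0.018)&(Z<0.032)&(X>0.35)&(X<0.6)&(Y<0.28)&(Y>0.02)&(V>110)&(S<60)
    m=cv2.dilate(m.astype(np.uint8),np.ones((3,3))); k,l,st,ce=cv2.connectedComponentsWithStats(m); i=1+np.argmax(st[1:,4]); q=P[(l==i)&(Z>.018)&(Z<.032)]; print('tray',len(q),cv2.minAreaRect(q[:,:2].astype(np.float32)),np.median(q[:,2]))
E
```

```text
== top
rim 1050 [ 0.5092 -0.2355] 0.0616 [0.10958978 0.1132763  0.11589565]
pocket [431 205  17  15 170] [438.9 212.4] [13.5 16.2] [ 0.5418 -0.2477  0.102 ] r 0.0348 ang -20.6
pocket [413 216  12  16 151] [418.7 223.6] [10.9 15.5] [ 0.5172 -0.2017  0.102 ] r 0.0347 ang 76.7
pocket [444 224  16  16 139] [450.6 230.8] [11.3 16.9] [ 0.5008 -0.2706  0.102 ] r 0.0361 ang -103.5
pocket [425 238  16  14 164] [432.6 244.7] [11.1 16.7] [ 0.4707 -0.229   0.102 ] r 0.0391 ang 170.5
orange px [np.float64(434.1), np.float64(205.1)] 35
stand 530 ((0.5809193849563599, -0.1374853253364563), (0.1509638875722885, 0.1341278851032257), 61.55275344848633) 0.06434289639563562
tongs 717 ((0.5750654339790344, -0.1325267106294632), (0.18467603623867035, 0.11199437081813812), 64.89866638183594)
0.085 335 [ 0.5478 -0.1471  0.0984] [ 0.5   -0.2    0.085] [ 0.628 -0.041  0.11 ]
0.11 230 [ 0.5416 -0.1757  0.1142] [ 0.501 -0.2    0.11 ] [ 0.635 -0.102  0.13 ]
0.13 53 [ 0.624  -0.1177  0.14  ] [ 0.615 -0.142  0.131] [ 0.636 -0.103  0.15 ]
0.15 99 [ 0.6242 -0.1224  0.166 ] [ 0.617 -0.135  0.15 ] [ 0.634 -0.111  0.17
[... 759 characters left out ...]
3), 31.19840431213379) 0.0627997833786399
tongs 644 ((0.5783828496932983, -0.12847350537776947), (0.1704012006521225, 0.11289156228303909), 64.9386978149414)
0.085 314 [ 0.5485 -0.1559  0.0978] [ 0.5   -0.2    0.085] [ 0.634 -0.04   0.11 ]
0.11 180 [ 0.5729 -0.1534  0.1155] [ 0.501 -0.199  0.11 ] [ 0.638 -0.099  0.13 ]
0.13 70 [ 0.6247 -0.1152  0.1377] [ 0.615 -0.14   0.13 ] [ 0.636 -0.1    0.149]
0.15 80 [ 0.6246 -0.1177  0.1626] [ 0.617 -0.131  0.15 ] [ 0.635 -0.108  0.172]
tray 915 ((0.4655727446079254, 0.16361388564109802), (0.1997966170310974, 0.13323716819286346), 78.41888427734375) 0.02409121190855157<stdin>:23: RuntimeWarning: Mean of empty slice.
  ret = ret.dtype.type(ret / rcount)
```

```bash
python3 -m crank '[[[-310,-310,-70],-10,0],[[-310,-310,-70],-10,0],[[-310,-310,-70],-10,0],[[-310,-310,-70],-10,0],[[-310,-310,-70],-10,0],[[-310,-310,-70],-10,0],[[-310,-310,-70],-10,0],[[-310,-310,-70],-10,0],[[-310,-310,-70],-10,0],[[-310,-310,-70],-10,0]]' 20; python3 -c "
from h import *
s=get_state();print(R.from_quat(s['tcp_rot']).as_matrix().round(3))"
```

```text
time: 1.15
eef_pos: [0.4175, 0.2345, 0.3024]
tcp_rot: [0.089, 0.996, -0.0, 0.001]
contact_force: [-0.8, 0.8, 0.1]
opening: 0.998
finger_force: 0.0
[[-0.984  0.177  0.003]
 [ 0.177  0.984 -0.001]
 [-0.003 -0.    -1.   ]]
```

```bash
python3 -m crank '[[[-250,-356,0],-10,0],[[-250,-356,0],-10,0],[[-250,-356,0],-10,0],[[-250,-356,0],-10,0],[[-250,-356,0],-10,0],[[-250,-356,0],-10,0],[[-250,-356,0],-10,0],[[-250,-356,0],-10,0],[[-250,-356,0],-10,0],[[-250,-356,0],-10,0]]'; python3 - <<'E'
from h import *
s=get_state();print(R.from_quat(s['tcp_rot']).as_matrix().round(3))
c=grab('wrist','w1'); print(c['origin'])
E
```

```text
time: 2.15
eef_pos: [0.602, -0.1588, 0.2995]
tcp_rot: [0.001, 1.0, -0.0, -0.001]
contact_force: [-0.3, -0.0, 0.4]
opening: 1.001
finger_force: 0.0
[[-1.     0.001 -0.002]
 [ 0.001  1.    -0.   ]
 [ 0.002 -0.    -1.   ]]
[ 0.52892636 -0.15792883  0.44237569]
```

View pics/w1.png

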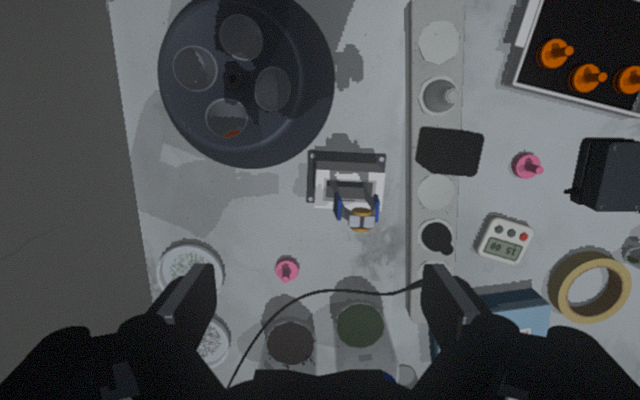

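The wrist view shows the rotor with orange at (231,132) in its lower pocket. The stand is at (347,180), and the blue plates are at (340,209) and (379,209). The pink look-alike at (287,270) is ignored.

```bash
python3 - <<'E'
from h import *
c=load('wrist'); P=cloud(c); hsv=cv2.cvtColor(c['frame'],cv2.COLOR_BGR2HSV); H,S,V=cv2.split(hsv)
X,Y,Z=P[...,0],P[...,1],P[...,2]
c0=np.array([.508,-.234])
for _ in range(8):
    rr=np.hypot(X-c0[0],Y-c0[1]); q=P[(rr>.056)&(rr<.071)&(Z>.108)&(Z<.122)]
    s=np.linalg.lstsq(np.c_[q[:,:2],np.ones(len(q))],(q[:,:2]**2).sum(1),rcond=None)[0]; c0=s[:2]/2
print('rim',c0,np.sqrt(s[2]+c0@c0),np.median(q[:,2]),len(q))
rr=np.hypot(X-c0[0],Y-c0[1])
m=((rr<0.06)&(Z<0.102+(rr-.036)*.483-.006)&(Z>0)).astype(np.uint8); m=cv2.morphologyEx(m,cv2.MORPH_OPEN,np.ones((3,3)))
k,l,st,ce=cv2.connectedComponentsWithStats(m)
W=[]
for i in range(1,k):
    if st[i,4]>100:
        e=cv2.fitEllipse(cv2.findContours((l==i).astype(np.uint8),0,1)[0][0]); w=onplane(c,[e[0]],.102)[0]; d=w[:2]-c0; W.append(w)
        print(np.round(e[0],1),np.round(e[1],1),w.round(4),np.hypot(*d).round(4),np.degrees(np.arctan2(d[1],d[0])).round(1))
print('mean',np.mean(W,0))
b=(X>.55)&(X<.68)&(Y>-.19)&(Y<-.05)
m=(b&(Z>.056)&(Z<.072)&(V>110)).astype(np.uint8); q=P[m>0]; print('stand',len(q),cv2.minAreaRect(q[:,:2].astype(np.float32)),np.median(q[:,2]))
m=((b)&(H>105)&(H<130)&(S>140)).astype(np.uint8);k,l,st,ce=cv2.connectedComponentsWithStats(m)
for i in range(1,k):
    if st[i,4]>8: q=P[l==i]; print('blue',st[i],ce[i].round(1),q.mean(0).round(4),q.min(0).round(4),q.max(0).round(4))
q=P[b&(Z>.15)]; print('top',len(q),q.mean(0),q.min(0),q.max(0),cv2.minAreaRect(q[:,:2].astype(np.float32)))
# dark feet: plate corners
m=b&(Z<.02)&(Z>.003)&(V<70); q=P[m]; print('foot',len(q),cv2.minAreaRect(q[:,:2].astype(np.float32)))
E
```

```text
rim [ 0.51126272 -0.2344292 ] 0.06158334960424225 0.11304777887566198 5643
[241.7  37.7] [32.7 43.1] [ 0.4757 -0.2265  0.102 ] 0.0364 167.5
[201.3  70. ] [25.5 40.3] [ 0.5028 -0.2652  0.102 ] 0.0319 -105.4
[274.4  89.4] [29.6 39. ] [ 0.5201 -0.1988  0.102 ] 0.0368 76.1
[226.9 117.7] [31.9 39.1] [ 0.5455 -0.2447  0.102 ] 0.0358 -16.7
mean [ 0.51102453 -0.23379755  0.102     ]
stand 1324 ((0.6262530088424683, -0.12367817759513855), (0.07616376876831055, 0.04454013705253601), 87.01483917236328) 0.06393587148405586
blue [337 200   5  20  62] [338.9 208.9] [ 0.6244 -0.1395  0.1393] [ 0.616  -0.1412  0.1373] [ 0.6341 -0.1377  0.141 ]
blue [375 202   4  20  44] [376.5 210.1] [ 0.6255 -0.1054  0.1393] [ 0.6179 -0.1068  0.1356] [ 0.6359 -0.1042  0.141 ]
top 24701 [ 0.59233294 -0.12533831  0.36413862] [ 0.58316299 -0.18999796  0.15025228] [ 0.63504686 -0.08295711  0.38975292] ((0.6077906489372253, -0.13861486315727234), (0.10721655935049057, 0.05094631016254425), 84.00743865966797)
foot 1112 ((0.6240994930267334, -0.12492488324642181), (0.09509307891130447, 0.06471479684114456), 87.21751403808594)
```

```bash
python3 -m crank '[[[-24,36,60],3,0],[[-24,36,60],3,0],[[-24,36,60],3,0],[[-24,36,60],3,0],[[-24,36,100],3,0],[[-24,36,140],3,0],[[-24,36,170],3,0],[[-24,36,194],3,0],[[-24,36,194],3,0],[[-24,36,194],3,0]]'; python3 - <<'E'
from h import *
c=grab('top'); P=cloud(c)
cv2.imwrite('pics/t2.png',cv2.resize(c['frame'][130:230,320:450],None,fx=4,fy=4))
E
```

```text
time: 3.2
eef_pos: [0.6258, -0.1195, 0.1095]
tcp_rot: [0.025, 1.0, -0.0, 0.001]
contact_force: [0.5, 0.4, 0.6]
opening: 1.0
finger_force: 0.0
```

```bash
python3 -m crank '[[[0,0,0],0,60],[[0,0,0],0,110],[[0,0,0],0,125],[[0,0,0],0,135],[[0,0,0],0,140],[[0,0,0],0,140],[[0,0,0],0,140],[[0,0,0],0,140]]' 20
```

```text
time: 4.05
eef_pos: [0.6253, -0.1191, 0.1078]
tcp_rot: [0.025, 1.0, -0.0, 0.0]
contact_force: [0.3, 1.2, 4.1]
opening: 0.454
finger_force: 4.6
```

```bash
python3 -m crank '[[[0,0,-19],0,147],[[0,0,-38],0,147],[[0,0,-38],0,147],[[0,0,-38],0,147],[[0,0,-38],0,147]]' ; python3 -m crank '[[[6,0,0],0,147],[[12,0,1],0,147],[[18,0,1],0,147],[[24,0,3],0,147],[[30,0,4],0,147],[[36,0,6],0,147],[[42,0,8],0,147],[[47,0,11],0,147],[[50,0,12],0,147],[[50,0,12],0,147]]'; python3 - <<'E'
from h import *
c=grab('scene'); cv2.imwrite('pics/s3.png',cv2.resize(c['frame'][90:220,270:470],None,fx=4,fy=4,interpolation=cv2.INTER_CUBIC))
E
```

```text
time: 4.55
eef_pos: [0.6238, -0.1187, 0.1434]
tcp_rot: [0.025, 1.0, 0.0, -0.001]
contact_force: [-0.1, 0.5, -1.0]
opening: 0.426
finger_force: 4.8
time: 5.55
eef_pos: [0.575, -0.1167, 0.1337]
tcp_rot: [0.025, 1.0, -0.0, 0.0]
contact_force: [-0.9, -0.5, 1.8]
opening: 0.426
finger_force: 4.8
```

View pics/s3.png

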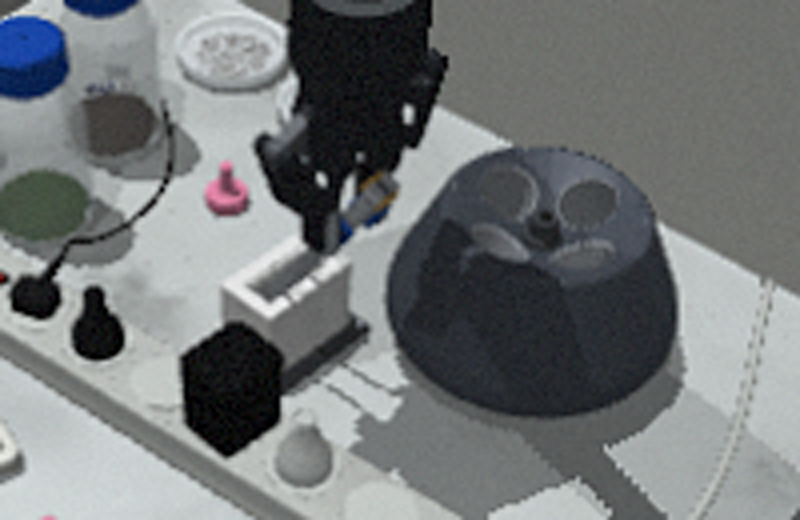

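```bash
python3 -m crank '[[[9,0,-18],0,147],[[18,0,-36],0,147],[[27,0,-54],0,147],[[27,0,-80],0,147],[[27,0,-110],0,147],[[27,0,-120],0,147],[[27,0,-120],0,147]]'; cat > tilt.py <<'E'
from h import *
s=get_state(); T=s['eef_pos']; Rm=R.from_quat(s['tcp_rot']).as_matrix(); print('TCP',T.round(4),'yaw y-axis deg',np.degrees(np.arctan2(Rm[1,1],Rm[0,1])).round(2),s['opening'],s['finger_force'])
for n in ['scene','top','wrist']:
    c=grab(n); P=cloud(c).reshape(-1,3); q=(P-T)@Rm   # tool frame
    # arms below fingers: tool z between 15mm and 110mm
    m=(q[:,2]>.008)&(q[:,2]<.105)&(abs(q[:,1])<.025)&(abs(q[:,0])<.09)
    a=q[m]
    if len(a)<15: print(n,len(a));continue
    if len(a)>40:
        p=np.polyfit(a[:,2],a[:,0],1)
        for _ in range(4):
            r=a[:,0]-np.polyval(p,a[:,2]); k=abs(r)<.008; p=np.polyfit(a[k,2],a[k,0],1)
        print(n,len(a),k.sum(),'tilt',np.arctan(p[0]).round(3),'x at z0',p[1].round(4),'zmax',a[k,2].max().round(4),'y',a[k,1].mean().round(4), 'ymin/max',a[k,1].min().round(4),a[k,1].max().round(4))
E
python3 tilt.py; python3 -c "
from h import *
c=load('scene'); cv2.imwrite('pics/s4.png',cv2.resize(c['frame'][60:200,270:470],None,fx=4,fy=4,interpolation=cv2.INTER_CUBIC))"
```

```text
time: 6.3
eef_pos: [0.5487, -0.1155, 0.2548]
tcp_rot: [0.024, 1.0, -0.001, 0.001]
contact_force: [-0.1, 0.9, -0.4]
opening: 0.427
finger_force: 4.9
TCP [ 0.5487 -0.1155  0.2548] yaw y-axis deg 87.19 0.4272115752014538 4.867011308670044
scene 127 124 tilt -0.585 x at z0 -0.0033 zmax 0.0865 y 0.0103 ymin/max -0.0112 0.0174
top 0
wrist 129 129 tilt -0.577 x at z0 -0.0077 zmax 0.0844 y 0.0015 ymin/max -0.0111 0.0144
```

View pics/s4.png

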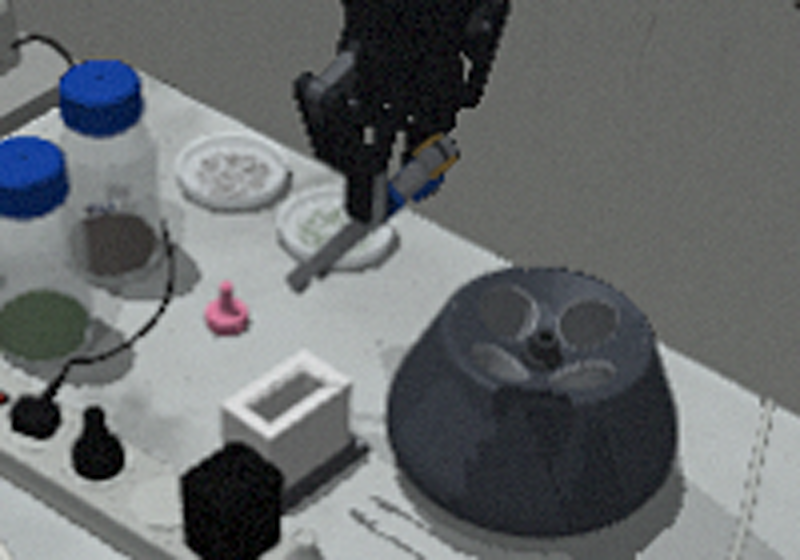

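```bash
python3 -m crank '[[[20,0,40],0,147],[[20,0,80],0,147],[[20,0,122],0,147],[[20,0,122],0,147],[[12,0,122],0,147],[[6,0,122],0,147],[[0,0,122],0,147],[[-5,0,122],0,147],[[-5,0,122],0,147],[[-5,0,122],0,147]]';python3 -m crank '[[[15,0,0],0,147],[[20,0,-50],0,147],[[20,0,-100],0,147],[[20,0,-120],0,147],[[20,0,-120],0,147]]'; python3 tilt.py
```

```text
time: 7.45
eef_pos: [0.5534, -0.1155, 0.1319]
tcp_rot: [0.024, 1.0, -0.0, 0.0]
contact_force: [-0.8, -1.0, -1.2]
opening: 0.424
finger_force: 4.9
time: 7.95
eef_pos: [0.535, -0.1153, 0.2567]
tcp_rot: [0.025, 1.0, -0.002, 0.005]
contact_force: [0.2, -0.0, -0.6]
opening: 0.424
finger_force: 4.9
TCP [ 0.535  -0.1153  0.2567] yaw y-axis deg 87.19 0.42374847881873867 4.875542968511581
scene 191 191 tilt -0.421 x at z0 -0.0001 zmax 0.0962 y 0.005 ymin/max -0.0118 0.0174
top 0
wrist 149 149 tilt -0.402 x at z0 0.0068 zmax 0.1 y 0.002 ymin/max -0.0121 0.0153
```

```bash
python3 -m crank '[[[39,-118,0],12,147],[[39,-118,0],12,147],[[39,-118,0],12,147],[[39,-118,15],12,147],[[39,-118,30],12,147],[[39,-118,37],12,147],[[39,-118,37],12,147],[[39,-118,37],12,147]]'; python3 tilt.py; python3 -c "
from h import *
c=load('wrist'); cv2.imwrite('pics/w5.png',c['frame'])"
```

```text
time: 8.9
eef_pos: [0.4885, -0.2294, 0.2138]
tcp_rot: [0.128, 0.992, 0.0, -0.0]
contact_force: [0.3, -0.3, 0.3]
opening: 0.428
finger_force: 4.9
TCP [ 0.4885 -0.2294  0.2138] yaw y-axis deg 75.28 0.42836352815694995 4.878876730799675
scene 336 193 tilt -0.39 x at z0 -0.0005 zmax 0.0974 y 0.003 ymin/max -0.0115 0.0185
top 330 4 tilt -0.73 x at z0 0.0763 zmax 0.1044 y 0.0015 ymin/max -0.0013 0.0041
wrist 1940 1463 tilt 0.561 x at z0 -0.0277 zmax 0.105 y -0.0003 ymin/max -0.025 0.025
```

View pics/w5.png

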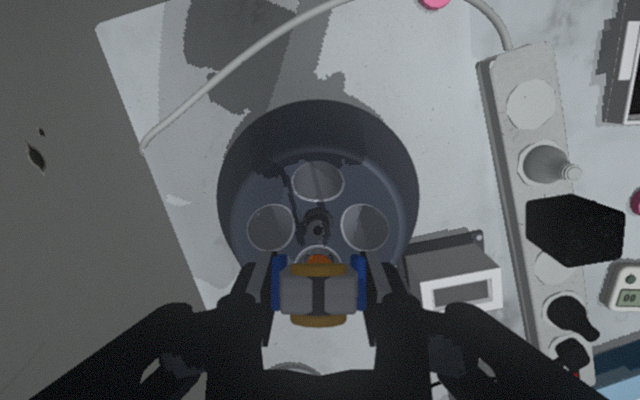

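```bash
python3 -m crank '[[[-9,-1,7],0,148],[[-17,-1,14],0,148],[[-20,-1,22],0,148],[[-24,-1,30],0,148],[[-27,-1,38],0,148],[[-27,-1,38],0,148]]'; python3 -m crank '[[[-4,0,9],0,148],[[-9,0,18],0,148],[[-11,0,24],0,148],[[-11,0,24],0,148]]';python3 tilt.py | head -3
```

```text
time: 9.65
eef_pos: [0.5135, -0.2378, 0.1742]
tcp_rot: [0.129, 0.992, 0.001, -0.002]
contact_force: [-0.7, -0.5, -0.9]
opening: 0.421
finger_force: 5.0
time: 10.05
eef_pos: [0.5243, -0.2407, 0.1508]
tcp_rot: [0.129, 0.992, 0.001, -0.001]
contact_force: [0.1, 0.4, -0.9]
opening: 0.418
finger_force: 5.0
TCP [ 0.5243 -0.2407  0.1508] yaw y-axis deg 75.19 0.41784087709699474 5.019661635160446
scene 795 101 tilt 0.369 x at z0 0.0011 zmax 0.065 y 0.0032 ymin/max -0.0173 0.0248
top 614 162 tilt -1.044 x at z0 0.1262 zmax 0.068 y 0.0089 ymin/max -0.018 0.025
```

```bash
python3 -m crank '[[[-2,0,4],0,147],[[-4,0,8],0,147],[[-6,0,13],0,147],[[-6,0,13],0,147],[[-6,0,13],0,147]]'; python3 -c "
from h import *
s=get_state();print(s['wrist_torque'],s['contact_force'])"
```

```text
time: 10.7
eef_pos: [0.5304, -0.2426, 0.139]
tcp_rot: [0.129, 0.992, 0.0, -0.0]
contact_force: [-0.2, -0.3, 0.9]
opening: 0.427
finger_force: 4.9
[0.00732132 0.0339375  0.00080256] [-0.23101354 -0.34705884  0.88488097]
```

```bash
python3 -m crank '[[[0,0,0],0,155],[[0,0,0],0,165],[[0,0,0],0,180],[[0,0,0],0,200],[[0,0,0],0,200]]' 30
```

```text
time: 11.2
eef_pos: [0.5309, -0.2428, 0.1397]
tcp_rot: [0.129, 0.992, -0.0, 0.001]
contact_force: [1.4, -0.7, 0.0]
opening: 0.393
finger_force: 29.9
```

```bash
python3 -m crank '[[[2,0,-4],0,200],[[4,0,-7],0,200],[[5,0,-11],0,200],[[7,0,-14],0,200],[[9,0,-18],0,200],[[11,0,-23],0,200],[[14,0,-29],0,200],[[17,0,-36],0,200],[[17,0,-36],0,200]]' 30; python3 - <<'E'
from h import *
for n in ['scene','top']:
    c=grab(n); P=cloud(c); H,S,V=cv2.split(cv2.cvtColor(c['frame'],cv2.COLOR_BGR2HSV)); X,Y=P[...,0],P[...,1]
    m=(H<18)&(S>120)&(X>.4)&(X<.65)&(Y<-.12)&(Y>-.36); q=P[m]; print(n,m.sum(),q.mean(0) if len(q) else '', q.max(0) if len(q) else '')
E
```

```text
time: 12.1
eef_pos: [0.5144, -0.2386, 0.177]
tcp_rot: [0.129, 0.992, -0.001, 0.001]
contact_force: [-0.2, 0.1, -0.8]
opening: 0.393
finger_force: 30.1
scene 22 [ 0.54659667 -0.24503596  0.11347751] [ 0.56930684 -0.19317493  0.39901826]
top 49 [ 0.4710437  -0.19866972  0.46786233] [ 0.56647208 -0.12387408  0.49964652]
```

```bash
python3 -m crank '[[[3,0,-6],0,200],[[6,0,-12],0,200],[[9,0,-18],0,200],[[9,0,-18],0,200],[[9,0,-18],0,200]]' 30; python3 -m crank '[[[-6,0,-3],0,200],[[-12,0,-5],0,200],[[-19,0,-7],0,200],[[-26,0,-9],0,200],[[-33,0,-10],0,200],[[-40,0,-11],0,200],[[-47,0,-12],0,200],[[-54,0,-12],0,200],[[-54,0,-12],0,200],[[-54,0,-12],0,200]]'; python3 tilt.py;  python3 -c "
from h import *
c=load('scene'); cv2.imwrite('pics/s6.png',cv2.resize(c['frame'][60:200,300:480],None,fx=4,fy=4,interpolation=cv2.INTER_CUBIC))"
```

```text
time: 12.7
eef_pos: [0.5055, -0.2361, 0.1938]
tcp_rot: [0.129, 0.992, -0.0, 0.0]
contact_force: [-0.7, 1.0, -1.4]
opening: 0.389
finger_force: 30.1
time: 13.7
eef_pos: [0.5582, -0.25, 0.2053]
tcp_rot: [0.129, 0.992, -0.0, 0.001]
contact_force: [0.1, 1.0, -2.3]
opening: 0.392
finger_force: 30.1
TCP [ 0.5582 -0.25    0.2053] yaw y-axis deg 75.19 0.3915413826904281 30.052197575569153
scene 356 261 tilt 0.035 x at z0 0.0078 zmax 0.1049 y 0.001 ymin/max -0.0247 0.0241
top 427 184 tilt 0.075 x at z0 0.0048 zmax 0.105 y -0.0003 ymin/max -0.025 0.0245
wrist 4411 1608 tilt 0.062 x at z0 0.0074 zmax 0.105 y -0.0007 ymin/max -0.0247 0.0246
```

View pics/s6.png

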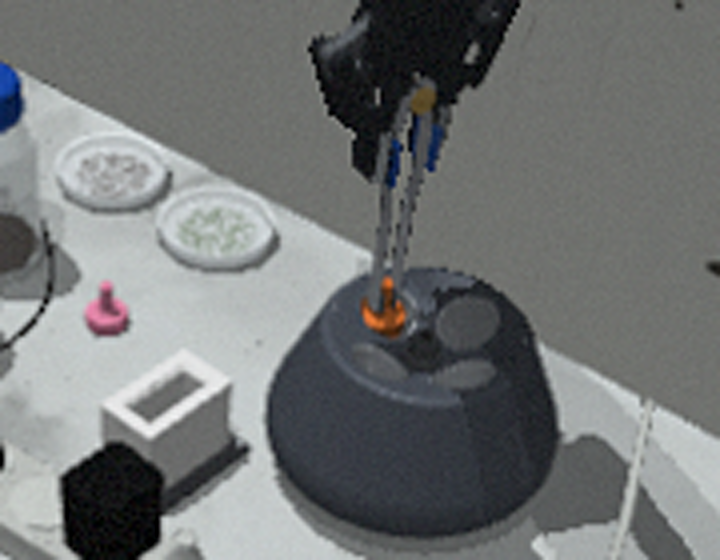

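The spacer is held upright at the pocket mouth, about (385,310) in the crop. Lift clear and check the tilt.

```bash
python3 -m crank '[[[0,0,-15],0,200],[[0,0,-30],0,200],[[0,0,-60],0,200],[[0,0,-90],0,200],[[0,0,-110],0,200],[[0,0,-110],0,200],[[0,0,-110],0,200]]' 30; cat > sp.py <<'E'
from h import *
s=get_state(); T=s['eef_pos']; Rm=R.from_quat(s['tcp_rot']).as_matrix()
for n in ['scene','top','wrist']:
    c=load(n); P=cloud(c); H,S,V=cv2.split(cv2.cvtColor(c['frame'],cv2.COLOR_BGR2HSV)); q=(P-T)@Rm
    m=(H>3)&(H<19)&(S>140)&(abs(q[...,0])<.05)&(abs(q[...,1])<.05)&(q[...,2]>.05)&(q[...,2]<.16); a=q[m]; 
    if len(a)>5: print('spacer',n,len(a),a.mean(0).round(4),a.min(0).round(4),a.max(0).round(4))
E
python3 tilt.py; python3 sp.py
```

```text
time: 14.55
eef_pos: [0.558, -0.2501, 0.3169]
tcp_rot: [0.129, 0.992, -0.001, 0.002]
contact_force: [0.2, -0.5, -1.2]
opening: 0.392
finger_force: 31.0
TCP [ 0.558  -0.2501  0.3169] yaw y-axis deg 75.19 0.39196734878669337 30.97236156463623
scene 275 274 tilt 0.02 x at z0 0.0082 zmax 0.1045 y 0.0018 ymin/max -0.0099 0.0134
top 227 227 tilt 0.02 x at z0 0.0083 zmax 0.1048 y -0.0003 ymin/max -0.011 0.0106
wrist 1281 1267 tilt 0.014 x at z0 0.0095 zmax 0.1046 y 0.0012 ymin/max -0.0111 0.0132
spacer scene 113 [0.0112 0.0055 0.1052] [-0.0074 -0.0113  0.0815] [0.023  0.0183 0.1191]
spacer top 155 [0.0106 0.0022 0.1027] [-0.0078 -0.0161  0.0731] [0.0222 0.0146 0.1131]
spacer wrist 967 [0.0102 0.0008 0.1029] [-0.009  -0.0146  0.0661] [0.0223 0.0159 0.1125]
```

```bash
python3 -m crank '[[[15,27,0],0,200],[[38,68,0],0,200],[[60,108,0],0,200],[[82,147,0],0,200],[[104,187,0],0,200],[[126,226,0],0,200],[[148,266,0],0,200],[[170,305,0],0,200],[[192,345,0],0,200],[[207,372,0],0,200]]' 30; python3 -m crank '[[[6,11,0],0,200],[[8,14,0],0,200],[[8,14,40],0,200],[[8,14,80],0,200],[[8,14,120],0,200],[[8,14,140],0,200],[[8,14,140],0,200],[[8,14,140],0,200]]';python3 tilt.py; python3 sp.py;python3 -c "
from h import *
c=load('wrist'); cv2.imwrite('pics/w7.png',c['frame'])"
```

```text
time: 15.7
eef_pos: [0.451, 0.165, 0.3139]
tcp_rot: [0.128, 0.992, -0.0, -0.001]
contact_force: [-0.1, -0.6, -1.1]
opening: 0.388
finger_force: 30.9
time: 16.5
eef_pos: [0.449, 0.1774, 0.1755]
tcp_rot: [0.13, 0.992, -0.0, -0.0]
contact_force: [-0.1, -0.1, -0.2]
opening: 0.387
finger_force: 30.9
TCP [0.449  0.1774 0.1755] yaw y-axis deg 75.1 0.38652184300985387 30.862083435058594
scene 198 198 tilt 0.032 x at z0 0.0077 zmax 0.1049 y 0.0012 ymin/max -0.0089 0.0118
top 9
wrist 1202 1183 tilt 0.006 x at z0 0.0078 zmax 0.105 y 0.0018 ymin/max -0.0104 0.0146
spacer scene 191 [0.0049 0.0086 0.1148] [-0.0499 -0.0498  0.0819] [0.0255 0.0497 0.1598]
spacer top 17 [ 0.0053 -0.0116  0.1185] [-0.049  -0.0464  0.1058] [ 0.0202 -0.0024  0.16  ]
spacer wrist 1251 [0.0036 0.0068 0.109 ] [-0.0471 -0.0148  0.0621] [0.0227 0.0499 0.1596]
```

View pics/w7.png

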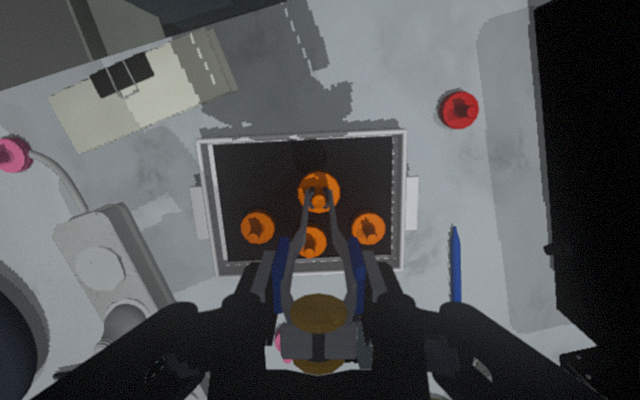

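The held spacer (319,192) hangs over free mat. The spares at (257,228), (312,242) and (369,229) are clear of it. Lowering now.

```bash
python3 -m crank '[[[0,0,20],0,200],[[0,0,36],0,200],[[0,0,44],0,200],[[0,0,46],0,200],[[0,0,46],0,200],[[0,0,46],0,200]]' 30; python3 -m crank '[[[0,0,2],0,200],[[0,0,3],0,200],[[0,0,3],0,200],[[0,0,3],0,200]]'
```

```text
time: 17.25
eef_pos: [0.4493, 0.1785, 0.1305]
tcp_rot: [0.129, 0.992, 0.0, 0.001]
contact_force: [0.3, 0.4, -1.0]
opening: 0.385
finger_force: 30.9
time: 17.65
eef_pos: [0.4484, 0.1784, 0.1264]
tcp_rot: [0.129, 0.992, 0.0, 0.0]
contact_force: [0.5, 0.1, -1.3]
opening: 0.389
finger_force: 30.9
```

```bash
python3 -m crank '[[[0,0,1],0,200],[[0,0,2],0,200],[[0,0,2],0,200],[[0,0,2],0,200]]' 30; python3 -m crank '[[[0,0,1],0,200],[[0,0,2],0,200],[[0,0,2],0,200],[[0,0,2],0,200]]'
```

```text
time: 18.05
eef_pos: [0.4484, 0.1783, 0.1242]
tcp_rot: [0.129, 0.992, -0.0, -0.0]
contact_force: [-0.1, 0.3, -1.0]
opening: 0.39
finger_force: 30.9
time: 18.45
eef_pos: [0.4489, 0.1784, 0.123]
tcp_rot: [0.129, 0.992, 0.0, 0.0]
contact_force: [0.6, -0.4, 3.5]
opening: 0.386
finger_force: 31.3
```

```bash
python3 tilt.py; python3 sp.py
```

```text
TCP [0.4489 0.1784 0.123 ] yaw y-axis deg 75.2 0.3863711214225454 31.26719355583191
scene 245 173 tilt 0.03 x at z0 0.0083 zmax 0.102 y 0.0014 ymin/max -0.0103 0.0124
top 67 21 tilt 0.205 x at z0 -0.0753 zmax 0.1041 y -0.0099 ymin/max -0.0136 -0.003
wrist 1998 1202 tilt 0.009 x at z0 0.0088 zmax 0.1049 y 0.0008 ymin/max -0.0111 0.0126
spacer scene 334 [-0.0139  0.0085  0.108 ] [-0.0499 -0.0499  0.0824] [0.0251 0.05   0.1225]
spacer top 82 [-0.033  -0.0232  0.1107] [-0.0497 -0.05    0.1042] [0.0323 0.0071 0.1215]
spacer wrist 2204 [-0.0137  0.0018  0.1063] [-0.0499 -0.05    0.0617] [0.0229 0.05   0.1211]
```

```bash
python3 -m crank '[[[0,0,0],0,165],[[0,0,0],0,155],[[0,0,0],0,150],[[0,0,0],0,146],[[0,0,0],0,143],[[0,0,0],0,143],[[0,0,0],0,143]]' 20; python3 -m crank '[[[0,0,-8],0,143],[[0,0,-16],0,143],[[0,0,-30],0,143],[[0,0,-60],0,143],[[0,0,-110],0,143],[[0,0,-160],0,143],[[0,0,-180],0,143],[[0,0,-180],0,143]]'; python3 tilt.py; python3 - <<'E'
from h import *
c=load('top'); P=cloud(c); H,S,V=cv2.split(cv2.cvtColor(c['frame'],cv2.COLOR_BGR2HSV))
c2=load('wrist'); cv2.imwrite('pics/w8.png',c2['frame'])
E
```

```text
time: 19.3
eef_pos: [0.4483, 0.1783, 0.1221]
tcp_rot: [0.129, 0.992, -0.0, -0.0]
contact_force: [1.2, 0.2, -1.2]
opening: 0.44
finger_force: 4.3
time: 20.1
eef_pos: [0.4505, 0.1787, 0.3088]
tcp_rot: [0.129, 0.992, 0.002, 0.005]
contact_force: [0.9, 1.0, -0.7]
opening: 0.439
finger_force: 4.3
TCP [0.4505 0.1787 0.3088] yaw y-axis deg 75.2 0.43943542480549547 4.331394284963608
scene 285 285 tilt 0.004 x at z0 0.0085 zmax 0.1035 y 0.0021 ymin/max -0.0127 0.0175
top 5
wrist 1079 1066 tilt 0.016 x at z0 0.0109 zmax 0.105 y -0.0004 ymin/max -0.0154 0.0147
```

View pics/w8.png

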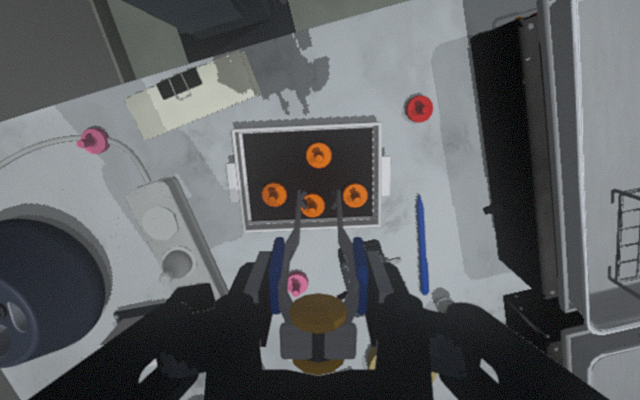

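```bash
python3 -m crank '[[[-20,-20,0],-1,143],[[-50,-49,0],-2,143],[[-80,-78,0],-4,143],[[-110,-107,0],-5,143],[[-140,-136,0],-6,143],[[-170,-165,0],-8,143],[[-200,-195,0],-9,143],[[-230,-224,0],-11,143],[[-248,-241,0],-12,143],[[-254,-247,0],-12,143]]' 20; python3 -m crank '[[[0,0,30],0,143],[[0,0,60],0,143],[[0,0,80],0,143],[[0,0,80],0,143],[[0,0,80],0,143]]'; python3 tilt.py; python3 -c "
from h import *
c=load('wrist');P=cloud(c);V=c['frame'].max(2);m=(P[...,2]>.057)&(P[...,2]<.07)&(abs(P[...,0]-.626)<.04)&(abs(P[...,1]+.124)<.06)&(V>110);print(m.sum(),cv2.minAreaRect(P[m][:,:2].astype(np.float32)))
cv2.imwrite('pics/w9.png',cv2.resize(c['frame'][100:360,180:480],None,fx=2,fy=2))"
```

```text
time: 21.25
eef_pos: [0.6305, -0.1274, 0.2985]
tcp_rot: [0.026, 1.0, 0.001, -0.003]
contact_force: [0.3, -0.1, -1.1]
opening: 0.442
finger_force: 4.3
time: 21.75
eef_pos: [0.6302, -0.1244, 0.2214]
tcp_rot: [0.024, 1.0, 0.0, -0.001]
contact_force: [0.0, -0.5, 1.3]
opening: 0.439
finger_force: 4.3
TCP [ 0.6302 -0.1244  0.2214] yaw y-axis deg 87.22 0.43893994268738046 4.330845549702644
scene 224 224 tilt -0.008 x at z0 0.008 zmax 0.104 y 0.0033 ymin/max -0.0122 0.0196
top 0
wrist 885 874 tilt -0.005 x at z0 0.0078 zmax 0.0992 y 0.0002 ymin/max -0.0146 0.0152
2717 ((0.6262326836585999, -0.12377330660820007), (0.07611799240112305, 0.044309310615062714), 86.9329833984375)
```

View pics/w9.png

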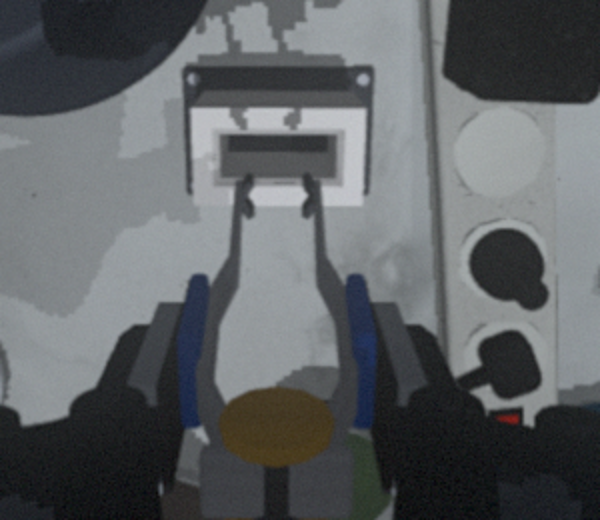

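Jaw tips at (245,195) and (308,195) in the crop line up with the slot at (278,155), perspective considered. The stand centre is re-measured at (0.6262, -0.1238).

```bash
python3 -m crank '[[[-2,0,20],0,143],[[-2,0,38],0,143],[[-2,0,48],0,143],[[-2,0,58],0,143],[[-2,0,70],0,143],[[-2,0,82],0,143],[[-2,0,94],0,143],[[-2,0,104],0,143],[[-2,0,108],0,143],[[-2,0,108],0,143]]' 20; python3 -m crank '[[[0,0,2],0,143],[[0,0,3],0,143],[[0,0,3],0,143]]'
```

```text
time: 22.9
eef_pos: [0.6323, -0.1253, 0.1132]
tcp_rot: [0.025, 1.0, 0.0, -0.001]
contact_force: [0.2, 0.1, -0.7]
opening: 0.438
finger_force: 4.3
time: 23.2
eef_pos: [0.6331, -0.1256, 0.1117]
tcp_rot: [0.025, 1.0, -0.0, 0.0]
contact_force: [-0.6, 1.2, -0.1]
opening: 0.439
finger_force: 4.3
```

```bash
python3 -m crank '[[[0,0,1],0,143],[[0,0,2],0,143],[[0,0,2],0,143],[[0,0,2],0,143]]' 20; python3 -m crank '[[[0,0,1],0,143],[[0,0,1],0,143],[[0,0,1],0,143]]'
```

```text
time: 23.6
eef_pos: [0.6328, -0.1255, 0.1093]
tcp_rot: [0.025, 1.0, 0.0, -0.0]
contact_force: [-0.6, 0.2, -0.6]
opening: 0.442
finger_force: 4.3
time: 23.9
eef_pos: [0.633, -0.1256, 0.1086]
tcp_rot: [0.025, 1.0, -0.0, 0.0]
contact_force: [0.5, 0.0, 0.8]
opening: 0.443
finger_force: 4.3
```

```bash
python3 -m crank '[[[0,0,0],0,135],[[0,0,0],0,128],[[0,0,0],0,120],[[0,0,0],0,100],[[0,0,0],0,60],[[0,0,0],0,0],[[0,0,0],0,0],[[0,0,0],0,0],[[0,0,0],0,0],[[0,0,0],0,0]]' 20; python3 -m crank '[[[0,0,-30],0,0],[[0,0,-70],0,0],[[0,0,-120],0,0],[[0,0,-170],0,0],[[40,0,-200],0,0],[[40,0,-200],0,0],[[40,0,-200],0,0],[[40,0,-200],0,0]]'; python3 - <<'E'
from h import *
for n in ['scene','wrist','top']:
    c=grab(n); P=cloud(c); X,Y,Z=P[...,0],P[...,1],P[...,2]
    m=(abs(X-.626)<.05)&(abs(Y+.124)<.05)
    for a,b in [(.08,.1),(.1,.13),(.13,.15),(.15,.185)]:
        q=P[m&(Z>a)&(Z<b)]
        if len(q)>4: print(n,a,len(q),q.mean(0).round(4),q.min(0).round(3),q.max(0).round(3))
    H,S,V=cv2.split(cv2.cvtColor(c['frame'],cv2.COLOR_BGR2HSV)); k,l,st,ce=cv2.connectedComponentsWithStats(((H>3)&(H<19)&(S>140)&(V>90)&(abs(X-.466)<.08)&(abs(Y-.162)<.1)).astype(np.uint8))
    for i in range(1,k):
        if st[i,4]>30: print(' orange',st[i,4],P[l==i].mean(0).round(3),P[l==i][:,2].max().round(3))
c=load('scene'); cv2.imwrite('pics/s10.png',c['frame'][90:340,230:470].repeat(2,0).repeat(2,1))
E
```

```text
time: 24.9
eef_pos: [0.6328, -0.1255, 0.1083]
tcp_rot: [0.025, 1.0, -0.0, 0.0]
contact_force: [-0.2, 0.3, 0.5]
opening: 1.003
finger_force: 0.0
time: 25.7
eef_pos: [0.5925, -0.1234, 0.3064]
tcp_rot: [0.025, 1.0, 0.001, -0.001]
contact_force: [-1.1, -0.4, -0.7]
opening: 1.0
finger_force: 0.0
scene 0.08 37 [ 0.6258 -0.1211  0.09  ] [ 0.619 -0.138  0.08 ] [ 0.631 -0.102  0.099]
scene 0.1 97 [ 0.6249 -0.119   0.1179] [ 0.615 -0.141  0.101] [ 0.638 -0.098  0.13 ]
scene 0.13 69 [ 0.6248 -0.1159  0.138 ] [ 0.616 -0.141  0.13 ] [ 0.637 -0.1    0.149]
scene 0.15 80 [ 0.6246 -0.1177  0.1625] [ 0.617 -0.132  0.15 ] [ 0.635 -0.108  0.17 ]
 orange 152 [0.474 0.116 0.018] 0.041
 orange 153 [0.5   0.159 0.017] 0.04
 orange 163 [0.502 0.215 0.017] 0.04
 orange 168 [0.44  0.183 0.016] 0.041
wrist 0.08 54 [ 0.6243 -0.1231  0.0913] [ 0.621 -0.139  0.08 ] [ 0.63  -0.105  0.1  ]
wrist 0.1 87 [ 0.6194 -0.1211  0.1164] [ 0.615 -0.143  0.1  ] [ 0.63  -0.101  0.13 ]
wrist 0.13 289 [ 0.6248 -0.1221  0.1402] [ 0.616 -0.142  0.13 ] [ 0.637 -0.102  0.15 ]
wrist 0.15 564 [ 0.6249 -0.122   0.1657] [ 0.618 -0.134  0.15 ] [ 0.635 -0.11   0.171]
 orange 566 [0.443 0.179 0.018] 0.042
 orange 551 [0.477 0.111 0.017] 0.041
 orange 523 [0.503 0.155 0.017] 0.041
 orange 444 [0.504 0.21  0.015] 0.033
 orange 64 [0.504 0.214 0.036] 0.041
top 0.1 6 [ 0.6179 -0.1037  0.1214] [ 0.617 -0.106  0.117] [ 0.621 -0.102  0.126]
 orange 136 [0.503 0.21  0.017] 0.041
 orange 135 [0.503 0.154 0.017] 0.042
 orange 139 [0.476 0.11  0.018] 0.042
 orange 144 [0.442 0.178 0.017] 0.043
```

View pics/s10.png

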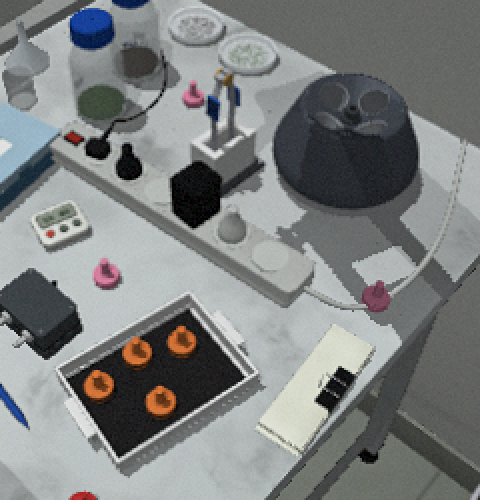

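The tongs stand upright in the stand at (222,130), with the top at 0.171 m as it was at the start. All four spacers stand in the tray and the robot is clear of everything.

```bash
python3 -c "
from plant import ctrl
print(ctrl.sign_off())"
```

```text
the job is handed in; nothing more can be done
None
```

The spacer is out of the rotor and standing upright in the tray with the other three, the tongs are back upright in their stand and released, and I handed the job in at about 26 s; sign-off returned no verdict.

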